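# Hang a cutting template on its keyhole screw

### The arm

A 6-joint arm with a two-finger parallel gripper is mounted at the origin on the work surface. World frame = base frame: x ahead of the robot, y to its left, z up, the work surface at z = 0. Lengths are in m, angles in rad, forces in N, time in s.
With the tool pointing down it reaches from about 0.375 to 0.9 m from the base axis. Payload 3.1 kg.
Tool frame: the origin (TCP) lies midway between the tips of the shut fingers; the grasp point (between the pads) lies 19 mm behind it; x points along the fingers, y is the direction in which the jaws open and shut, and the axes are right-handed (so a half turn about x gives the same grasp; the last joint's range is limited). The gripper opens to 87 mm and grips with 3 to 60 N. Pads are 19 mm wide; open, the fingers measure 117 mm over their backs; the gripper's body (75 mm by 190 mm) begins 51 mm behind the grasp point.
Start: joints at [-1.343, 0.527, 1.433, -0, 1.181, -0.178], TCP at [0.247, -0.574, 0.223] pointing down, gripper open.
Joint ranges: [-3.08, 3.08], [-0.75, 2.2], [0.22, 2.44], [-1.43, 4.57], [0, 2.65], [-2.85, 2.85]. Speed limits (rad/s): [2.79, 2.79, 3.14, 3.14, 3.14, 3.14].

### API

Orientations are given as a unit quaternion [x, y, z, w].
In Python, from rig import get_obs, imaging, robot gives the robot as it stands.
- The arm moves only by the shell command python3 -m inch 'ROWS' [FORCE]. ROWS is JSON, a list of rows, each a list of 3 entries, a list of its own where there are three numbers: the finger opening in mm, from 0 to 87, then the shift along the tool's x, y, z in mm, then the turn, a rotation vector about the tool's x, y, z in degrees. In form: [[grip, [dx, dy, dz], [wx, wy, wz]], ...]. A call has 1 to 12 rows; each row shifts and turns the pose as measured when the row begins, along the tool's axes as they then stand; what a row does not reach is not made up. A row lasts 1/8 s, in which the tool goes at most 62.5 mm and 10.7 degrees, less where a joint would pass 70% of its speed; a pose out of reach is approached as far as the arm can. A call with a gripper value outside its range is refused whole. The fingers move at their own pace and stop on an object; FORCE is the grip in N (left out, the last holds). Time passes only in rows, so rows that do not move let the fingers close. It gives the time, the measured TCP pose, the force and the opening at its end, in the units of the state.
- get_obs(): the state, without advancing time (a new reading comes with each control period).
- imaging.camera(name): name is "scene" or "top" or "wrist"; returns the picture (384x512x3 uint8, red, green, blue); there is no depth.
- imaging.camera_params(name): a dict with "camera_matrix" (3x3 intrinsics, pixels), "xyz" and "rotation" of the camera in the world. Camera axes: x right, y down, z forward; pixel columns grow to the right and rows downward; lengths in m; the calibration is good to about 2 mm. A picture is of the moment at which its call begins: read the wrist's pose just before it. camera_params takes no time and is no camera call; for the wrist camera it gives the pose at the moment of the call.
- robot.hand_in(): hands the job in, once; it reports no verdict.
Trained networks look in the newest picture that a camera, given by its name, has taken for a name from the list of things; names that differ only in an ending like _2 or _b are one class to them, and where a whole thing is asked for, a point or a joint stands for the part that bears it (a point fixed in the world has none). Each returns a list of dicts, best first, with "confidence" (0 to 1); they miss things now and then, are a little off and sometimes report something else, mostly with a low value. They report only what shows in the picture. A call takes as long as a camera call. They do not tell look-alikes from the thing itself.
- imaging.cut_out(camera, target): "pixels" (384x512 bool, what is visible of it) and "box" ([centre column, centre row, width, height] in pixels, round what is visible of it).
- imaging.tip_of(camera, target): "pixel" ([column, row] in pixels: a listed point, or the origin of a listed thing).
The state is a dict: "time": time; "q": joint angles; "joint_velocities": joint speeds; "joint_torque": joint torques, N m; "position": TCP position; "tool_rot": TCP orientation; "ft_force": force on the tool from outside, world axes, zero at the start; "moment": the same for the moment, N m; "grip_width": finger opening in m.
Only numpy, scipy, OpenCV 4.12 (cv2) and the standard library are available. Lean on these libraries where they do the work, as an engineer would, in place of code of your own. Each camera call takes 0.05 s, during which the arm holds its last target. There are 200 camera calls.

### The job

Take the blue bottle-shaped cutting template out of the rack and hang it upright by its keyhole on the screw of the wooden stand: push it on gently until the screw head comes right through the round hole, then pull it down until the screw is fully home at the top of the narrow slot and its little seat switch is down, and let go. The screw's exact height is not known and has to be found by feel; keep every push and pull on the stand light (below 25 N), and leave everything else where it is.

Things in the scene. Friction and masses are not known exactly. Their poses are not given: they have to be found in the camera images.
- template_centre (a point): Centre of the blue bottle-shaped template: a rigid board 10 mm thick (its x), 90 mm wide (y), 140 mm tall (z, up), 0.13 to 0.21 kg, upright in one of the rack's slots. Measured from its bottom edge (the centre is at 70): body 90 mm wide up to 82, 45 degree shoulders to 110, then a neck 34 mm wide to 140, to be pinched from above across the 10 mm. Front and back are alike.
- template_hole (a point): Centre of the template's keyhole's round hole, 32 mm below the template's centre, on the middle line. Hole 21 mm wide, cut right through, steel-coloured rim. From it a slot 9 mm wide goes up; its closed top is 25 mm above the hole's centre, so the locked screw's axis lies 22 mm above the hole's centre.
- stand: Fixed hanging stand: upright wooden board 150 mm wide (its y), 16 mm thick, 120 mm high, on a foot 14 mm high reaching 80 mm to the front. Origin at bench height under the middle of the board's front face (plane x = 0); x points out of that face, away from the robot, z up. A screw and two rubber bumpers stick out of the face along x.
- stand_screw (a point): Middle of the screw's range, on the board's face 100 mm above the bench, axes as the stand. The screw itself sticks out along x at a rigid height anywhere within 7 mm above or below this point (not measured). Shank 6 mm thick; brass head 16 mm across, underside 18 mm and outer face 23 mm from the board. Off the hole, the template stops with its back 23 mm from the board.
- stand_bumpers (a point): Midway between the two rubber bumpers (14 mm across, 32 mm to either side), 14 mm off the board. They spring back: together 1 N at first touch, rising 0.5 N per mm, down to 3 mm off the board. The template slides behind the head only with its back pressed to under 8 mm from the board (4 N; 5 to 6 N is right). Their friction tends to hold it up: pull it down with a few N until it stops dead (8 to 12 N).
- seat_switch (a joint): Small sprung tab (6 mm wide) lying on top of the screw's shank behind the head, the stand's presence switch: 0 m when free (its top 7 mm above the screw's axis), 0.004 m when the slot's closed top has pushed it down flush with the shank, which is fully home. Very light spring (under 1 N), so it does not lift the template.
- rack: Fixed wooden rack, 180 mm (its x) by 110 mm (y), origin at bench height in the middle. Three slots along its y at x = -55, 0 and +55 mm, 11 mm wide, slot floors 10 mm and slot cheeks 45 mm above the bench. The other two slots hold a green tree-shaped and a bare plywood house-shaped template, both at most 95 mm high above the bench. Which template is in which slot changes.
- tree: Bystander: green tree-shaped template, 90 x 82 x 10 mm, standing in the rack; origin at its bottom.
- house: Bystander: plywood house-shaped template, 80 x 84 x 10 mm, standing in the rack; origin at its bottom.
- glue: Bystander: white glue bottle, 52 mm across, 150 mm tall; origin at its bottom.
- sanding_block: Bystander: cork sanding block, 100 x 60 x 35 mm; origin under its middle.
- blade_jar: Bystander: clear jar with black lid, 60 mm across, 70 mm tall; origin at its bottom.
- screwdriver: Bystander: screwdriver lying on the bench.
- dust_brush: Bystander: dust brush lying on the bench.
- mug: Bystander: white mug, 80 mm across, 90 mm tall; origin at its bottom.
Not all that is in view belongs to the job. Of the things like the part that bears template_centre, leave any that is orange, red or yellow; of the rest the larger one is meant.

How it is judged:
By the outcome, as a careful person would: the job done as asked, in the order asked, and still so for the second after the job is handed in, with the robot touching nothing.
It also fails if it takes over 64 s, if anything falls off the work surface, if the arm or the gripper's body presses on something with over 40 N, if the wrist force passes 120 N, or if a joint passes its speed limit or range.

## Working session

There is one attempt and no reset: what is moved stays moved. The work goes in short steps, Python scripts to look and compute and a shell command to move; the robot and the scene stay as the last step left them, time stands still between calls to the robot, and variables do not carry over. Pictures are saved under pics/ and viewed, about 8 in all and at most 12, crops included, and the job is handed in when it is done.

```bash
ls; mkdir -p pics; python3 - <<'E'
from rig import get_obs, imaging, robot
import cv2, numpy as np
o=get_obs();print({k:np.round(v,3).tolist() for k,v in o.items()})
ims=[]
for n in("scene","top"):
    im=imaging.camera(n);p=imaging.camera_params(n);print(n,np.round(p["xyz"],3),np.round(p["rotation"],3).tolist(),np.round(p["camera_matrix"],1).tolist())
    cv2.imwrite(f"pics/{n}0.png",im[:,:,::-1])
    for t in("template_centre","template_hole","stand_screw","stand_bumpers","stand","rack","seat_switch","tree","house"):
        print(n,t,[(np.round(d["pixel"],1).tolist(),round(d["confidence"],2)) for d in imaging.tip_of(n,t)][:4])
    ims.append(im)
cv2.imwrite("pics/scene0b.png",cv2.resize(ims[0][:,:,::-1],(800,600),interpolation=cv2.INTER_CUBIC))
cv2.imwrite("pics/top0b.png",cv2.resize(ims[1][:,:,::-1],(800,600),interpolation=cv2.INTER_CUBIC))
E
```

```text
pics
{'time': 0.0, 'q': [-1.342, 0.528, 1.434, 0.0, 1.181, -0.178], 'joint_velocities': [0.002, 0.0, 0.0, -0.002, 0.001, 0.002], 'joint_torque': [-0.0, -44.004, -17.66, 0.063, 0.058, -0.0], 'position': [0.247, -0.573, 0.222], 'tool_rot': [-0.693, -0.144, 0.693, -0.142], 'ft_force': [-0.563, 0.52, -0.121], 'moment': [0.062, -0.026, 0.02], 'grip_width': 0.087}
scene [ 1.201 -0.92   0.894] [0.848, 0.265, -0.145, -0.434] [[417.8, 0.0, 270.8], [0.0, 417.8, 195.2], [0.0, 0.0, 1.0]]
scene template_centre [([190.4, 277.5], 0.9), ([213.2, 236.6], 0.77), ([219.6, 217.5], 0.73), ([255.0, 200.7], 0.69)]
scene template_hole [([186.9, 282.8], 0.9), ([225.5, 217.1], 0.84), ([216.3, 242.5], 0.83), ([256.7, 208.7], 0.83)]
scene stand_screw [([298.9, 160.0], 0.8), ([226.2, 259.9], 0.72)]
scene stand_bumpers [([303.9, 169.0], 0.86)]
scene stand [([302.2, 188.0], 0.77)]
scene rack [([227.9, 265.3], 0.77), ([169.5, 245.9], 0.21)]Traceback (most recent call last):
  File "<stdin>", line 9, in <module>
ValueError: it knows: blade_jar, dust_brush, glue, house, mug, rack, sanding_block, screwdriver, stand, stand_bumpers, stand_screw, template_centre, template_hole, tree
```

```bash
python3 - <<'E'
from rig import get_obs, imaging, robot
import cv2, numpy as np
for n in("scene","top"):
    im=imaging.camera(n);p=imaging.camera_params(n)
    cv2.imwrite(f"pics/{n}0.png",im[:,:,::-1])
    cv2.imwrite(f"pics/{n}0b.png",cv2.resize(im[:,:,::-1],(800,600),interpolation=cv2.INTER_CUBIC))
    if n=="top":
      print(n,np.round(p["xyz"],3),np.round(p["rotation"],3).tolist(),np.round(p["camera_matrix"],1).tolist())
      for t in("template_centre","template_hole","stand_screw","stand_bumpers","stand","rack"):
        print(n,t,[(np.round(d["pixel"],1).tolist(),round(d["confidence"],2)) for d in imaging.tip_of(n,t)][:5])
E
```

```text
top [ 0.335 -0.002  1.246] [-0.701, 0.708, -0.064, 0.062] [[401.3, 0.0, 248.7], [0.0, 401.3, 192.1], [0.0, 0.0, 1.0]]
top template_centre [([375.6, 194.7], 0.79), ([255.9, 207.8], 0.76), ([285.6, 179.2], 0.71), ([331.3, 203.8], 0.59), ([293.0, 227.8], 0.46)]
top template_hole [([330.7, 206.3], 0.75), ([290.2, 228.5], 0.62), ([281.5, 180.3], 0.58), ([381.5, 195.0], 0.52), ([250.3, 207.0], 0.51)]
top stand_screw [([178.6, 197.4], 0.58)]
top stand_bumpers [([176.4, 191.3], 0.87), ([176.4, 198.4], 0.31)]
top stand [([182.3, 197.9], 0.83)]
top rack [([328.2, 190.0], 0.68)]
```

View pics/scene0b.png

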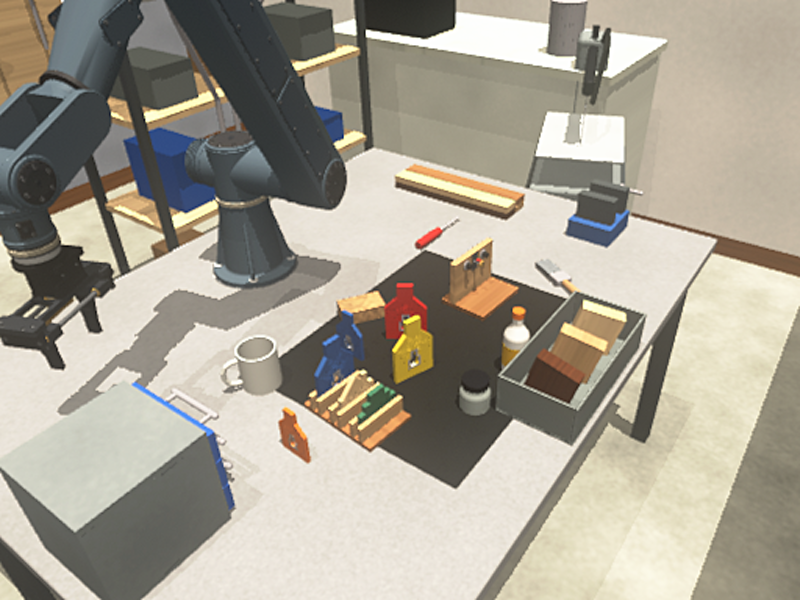

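View pics/top0b.png

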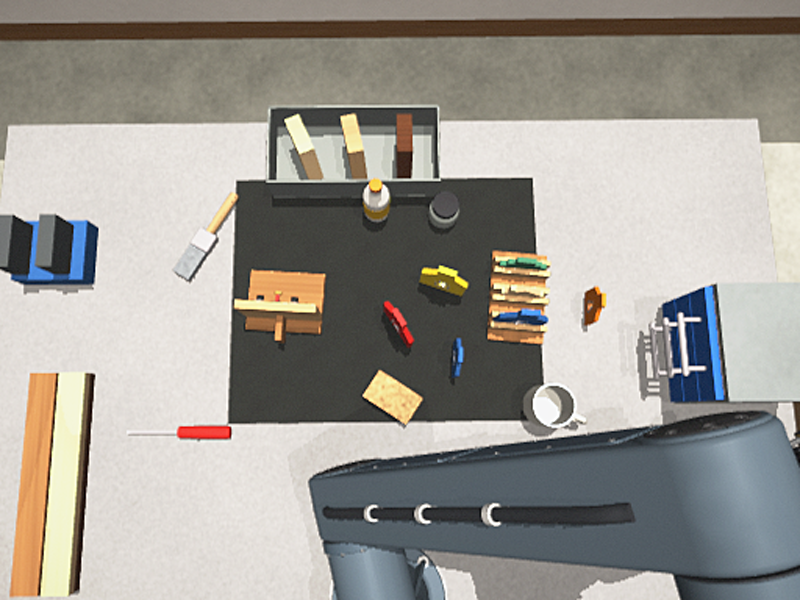

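```bash
cat > h.py <<'E'
from rig import get_obs, imaging, robot
import cv2, numpy as np
from scipy.spatial.transform import Rotation as R
def cam(n):
    p=imaging.camera_params(n); r=np.array(p["rotation"]); r=R.from_quat(r) if r.size==4 else R.from_matrix(r)
    return np.array(p["camera_matrix"]),np.array(p["xyz"]),r
def ray(c,px):
    K,t,r=c; d=r.apply(np.linalg.solve(K,[px[0],px[1],1.])); return t,d/np.linalg.norm(d)
def proj(c,P):
    K,t,r=c; q=r.inv().apply(np.atleast_2d(P)-t)@K.T; return q[:,:2]/q[:,2:]
def at(c,px,z):
    t,d=ray(c,px); return t+d*(z-t[2])/d[2]
def tri(obs):
    A=np.zeros((3,3));b=np.zeros(3)
    for c,px in obs:
        t,d=ray(c,px);M=np.eye(3)-np.outer(d,d);A+=M;b+=M@t
    return np.linalg.solve(A,b)
E
python3 - <<'E'
from h import *
s,t=cam("scene"),cam("top")
print(np.round(s[2].as_matrix(),2).tolist(),np.round(t[2].as_matrix(),3).tolist())
f=lambda n,a,b:print(n,np.round(tri([(s,a),(t,b)]),4))
f("tc",(213.2,236.6),(331.3,203.8)); f("th",(216.3,242.5),(330.7,206.3))
f("screw",(298.9,160),(178.6,197.4)); f("bump",(303.9,169),(176.4,191.3)); f("stand",(302.2,188),(182.3,197.9)); f("rack",(227.9,265.3),(328.2,190))
im=cv2.imread("pics/top0.png"); a=cv2.resize(im[145:245,130:200],None,fx=5.5,fy=5.5,interpolation=cv2.INTER_CUBIC); b=cv2.resize(im[145:245,295:365],None,fx=5.5,fy=5.5,interpolation=cv2.INTER_CUBIC)
cv2.imwrite("pics/c1.png",np.hstack([a,b]))
o=get_obs();print(R.from_quat(o["tool_rot"]).as_matrix().round(3).tolist())
w=cam("wrist");print(w[1]-o["position"],w[2].as_matrix().round(2).tolist())
E
```

```text
[[0.82, 0.32, -0.48], [0.58, -0.48, 0.66], [-0.02, -0.81, -0.58]] [[-0.01, -0.984, 0.178], [-1.0, 0.009, -0.004], [0.002, -0.178, -0.984]]
tc [ 0.5076 -0.253   0.0722]
th [ 0.5079 -0.2519  0.0474]
screw [0.5248 0.1927 0.1227]
bump [0.5456 0.2028 0.0878]
stand [0.5412 0.2    0.0033]
rack [ 0.5641 -0.262  -0.008 ]
[[-0.0, 0.396, -0.918], [-0.0, -0.918, -0.396], [-1.0, 0.0, 0.0]]
[0.07471911 0.03203872 0.16153259] [[0.39, -0.88, -0.27], [-0.92, -0.38, -0.12], [-0.0, 0.29, -0.96]]
```

View pics/c1.png

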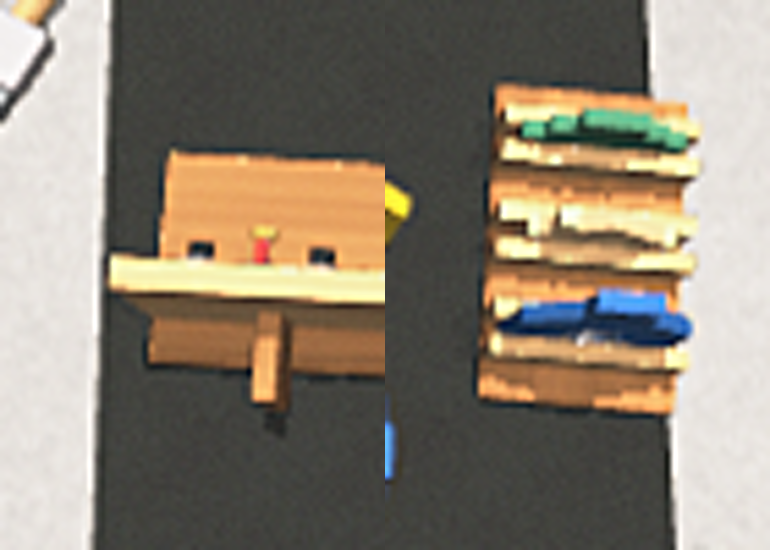

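```bash
python3 - <<'E'
from h import *
s,t=cam("scene"),cam("top")
k=lambda *a:np.array(a)/1.5625
print("cab",tri([(s,k(135,383)),(t,k(722,402))]),tri([(s,k(207,430)),(t,k(713,287))]))
c=lambda x,y,ox:(x/5.5+ox-(70 if ox==295 else 0),y/5.5+145)
print("board top front",at(t,c(112,256,130),.12),at(t,c(384,272,130),.12))
print("rack left", [at(t,c(*p,295),.0) for p in((495,88),(480,397))],"slot cheeks", [at(t,c(*p,295),.045) for p in((490,345),(683,362))])
print("blue neck back top L,R",at(t,c(597,291,295),.15),at(t,c(665,294,295),.15))
# to-go, tool axes
o=get_obs();Rt=R.from_quat(o["tool_rot"]);print("tool shift mm",Rt.inv().apply(np.array([.508,-.253,.32])-o["position"])*1e3)
E
```

```text
cab [ 0.35214771 -0.55594142  0.18702831] [ 0.54384105 -0.56045802  0.1951718 ]
board top front [0.54352413 0.27455997 0.12      ] [0.53375481 0.13344171 0.12      ]
rack left [array([ 6.60220519e-01, -2.19721460e-01,  2.22044605e-16]), array([ 0.4795244 , -0.20407757,  0.        ])] slot cheeks [array([ 0.50296207, -0.20335776,  0.045     ]), array([ 0.49253104, -0.30895866,  0.045     ])]
blue neck back top L,R [ 0.515211   -0.24070959  0.15      ] [ 0.51335268 -0.27490233  0.15      ]
tool shift mm [ -97.42843819 -191.62534553 -366.42122415]
```

```bash
python3 -m inch '[[87,[-50,0,0],[0,0,0]],[87,[-47,0,0],[0,0,0]],[60,[0,-24,-46],[0,0,0]],[60,[0,-24,-46],[0,0,0]],[60,[0,-24,-46],[0,0,0]],[60,[0,-24,-46],[0,0,0]],[60,[0,-24,-46],[0,0,0]],[60,[0,-24,-46],[0,0,0]],[60,[0,-24,-46],[0,0,0]],[60,[0,-24,-46],[0,0,0]]]' 20; python3 -m inch '[[60,[0,0,0],[-10.3,0,0]],[60,[0,0,0],[-10.3,0,0]],[60,[0,0,0],[-10.3,0,0]],[60,[0,0,0],[-10.3,0,0]],[60,[0,0,0],[-10.3,0,0]],[60,[0,0,0],[-10.3,0,0]],[60,[0,0,0],[0,0,0]]]'
cat > look.py <<'E'
from h import *
import sys
def look(name,targets=(),rows=None):
    o=get_obs();w=cam("wrist");im=imaging.camera("wrist")
    cv2.imwrite(f"pics/{name}.png",im[:,:,::-1])
    for t in targets: print(t,[(np.round(d["pixel"],1).tolist(),round(d["confidence"],2)) for d in imaging.tip_of("wrist",t)][:4])
    cv2.imwrite(f"pics/{name}b.png",cv2.resize(im[:,:,::-1],(800,600),interpolation=cv2.INTER_CUBIC))
    return o,w,im
E
python3 - <<'E'
from look import *
o,w,im=look("w1",("template_centre","template_hole"))
print(o["time"],o["position"],R.from_quat(o["tool_rot"]).as_matrix().round(3).tolist(),o["ft_force"],o["q"],w[1],w[2].as_matrix().round(3).tolist(),w[0])
E
```

```text
time: 2.0
position: [0.516, -0.2479, 0.3236]
tool_rot: [0.694, 0.138, -0.692, 0.142]
ft_force: [0.3, 0.3, 1.1]
grip_width: 0.0599
time: 2.88
position: [0.5186, -0.2423, 0.324]
tool_rot: [0.514, 0.484, -0.513, 0.488]
ft_force: [0.3, -0.9, -0.3]
grip_width: 0.0599
template_centre [([301.1, 54.1], 0.98), ([193.1, 82.3], 0.85), ([270.6, 250.9], 0.61)]
template_hole [([193.5, 84.3], 0.87), ([267.2, 242.9], 0.81), ([296.3, 57.1], 0.56)]
2.875 [ 0.51860268 -0.24234819  0.3239628 ] [[0.005, 0.998, -0.055], [-0.004, -0.055, -0.999], [-1.0, 0.005, 0.004]] [ 0.34591032 -0.93703202 -0.33129364] [-6.32233723e-01  3.51211415e-01  1.43974589e+00 -1.25228207e-04
  1.34422956e+00 -5.77616337e-01] [ 0.52260382 -0.16091744  0.48520878] [[0.998, -0.054, -0.012], [-0.055, -0.954, -0.296], [0.005, 0.296, -0.955]] [[294.20225544   0.         252.53144144]
 [  0.         294.20225544 187.98446492]
 [  0.           0.           1.        ]]
```

View pics/w1b.png

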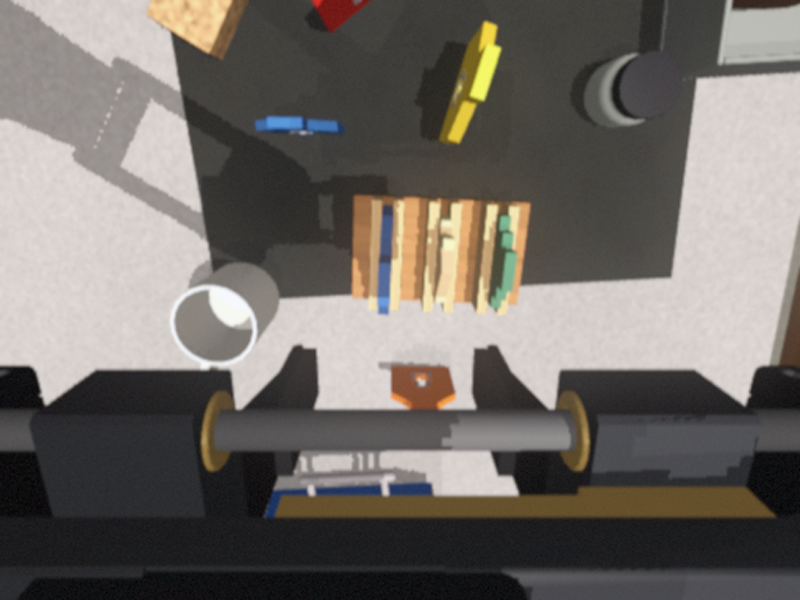

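```bash
python3 - <<'E'
from h import *
im=cv2.imread("pics/w1.png");w=cam("wrist")
c=im[120:205,232:262];hsv=cv2.cvtColor(c,cv2.COLOR_BGR2HSV)
m=(hsv[...,0]>95)&(hsv[...,0]<130)&(hsv[...,1]>110)
for r in range(0,85,3):
    xs=np.nonzero(m[r])[0]
    if len(xs):print(r+120,xs.min()+232,xs.max()+232,hsv[r,xs,2].tolist())
E
```

```text
138 246 248 [118, 116, 117]
141 246 249 [127, 128, 129, 130]
144 246 249 [128, 129, 127, 129]
147 246 249 [130, 129, 129, 129]
150 245 248 [128, 131, 131, 130]
171 244 248 [155, 156, 156, 155, 155]
174 243 247 [154, 155, 156, 155, 156]
177 243 247 [153, 156, 155, 154, 154]
180 243 247 [154, 154, 155, 156, 155]
183 243 247 [155, 156, 156, 156, 155]
186 244 247 [156, 155, 155, 157]
189 243 247 [167, 166, 167, 166, 166]
192 243 247 [220, 219, 220, 220, 219]
195 243 247 [208, 208, 209, 211, 211]
198 243 247 [180, 180, 179, 178, 179]
```

```bash
python3 - <<'E'
import cv2,numpy as np
a=cv2.imread("pics/w1.png")[115:215,215:345];b=cv2.imread("pics/scene0.png")[190:290,180:270]
f=lambda i,k:cv2.resize(i,None,fx=k,fy=k,interpolation=cv2.INTER_NEAREST)
cv2.imwrite("pics/c2.png",np.hstack([f(a,3.6),f(b,3.6)]))
E
```

```text
(no output)
```

View pics/c2.png

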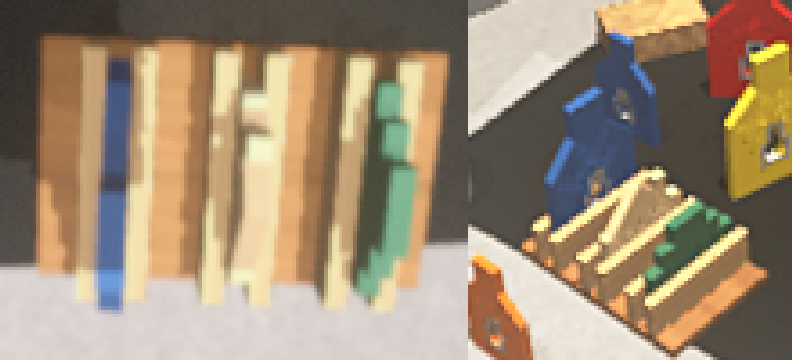

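```bash
python3 - <<'E'
from h import *
w=cam("wrist");im=cv2.imread("pics/w1.png")
P=np.array([[.515,-.2407,.15],[.513,-.2749,.15],[.505,-.2407,.15],[.503,-.2749,.15],[.51,-.213,.092],[.51,-.213,.01]])
print(proj(w,P).round(1))
for r in (150,160,168,175,185,192,197): print(r,im[r,236:258].tolist())
E
```

```text
[[248.4 168.4]
 [248.4 196.2]
 [239.8 168.9]
 [240.1 196.6]
 [243.7 138.2]
 [244.9 131.3]]
150 [[83, 125, 171], [102, 143, 183], [117, 161, 197], [119, 163, 199], [117, 161, 197], [117, 162, 197], [119, 156, 189], [124, 131, 150], [129, 102, 96], [128, 88, 70], [131, 92, 72], [131, 90, 73], [130, 90, 72], [130, 90, 74], [126, 102, 101], [114, 127, 152], [110, 148, 182], [120, 163, 198], [134, 181, 210], [157, 208, 229], [170, 223, 240], [156, 209, 237]]
160 [[95, 136, 179], [121, 166, 202], [122, 167, 203], [121, 164, 200], [117, 160, 196], [117, 159, 195], [120, 151, 183], [126, 115, 128], [124, 91, 81], [122, 87, 73], [123, 88, 73], [124, 88, 75], [122, 86, 74], [118, 86, 77], [106, 101, 118], [112, 144, 178], [119, 162, 197], [121, 164, 200], [136, 184, 212], [167, 219, 237], [171, 224, 241], [141, 196, 232]]
168 [[84, 123, 163], [116, 159, 195], [121, 165, 202], [119, 162, 199], [119, 160, 196], [121, 151, 184], [129, 118, 133], [129, 94, 83], [129, 90, 75], [130, 91, 76], [129, 92, 77], [125, 89, 78], [122, 88, 77], [121, 96, 92], [139, 161, 169], [172, 220, 231], [179, 230, 244
[... 886 characters left out ...]
], [176, 225, 244], [184, 217, 234], [206, 188, 185], [217, 163, 125], [220, 157, 109], [219, 156, 107], [220, 156, 107], [220, 156, 108], [219, 156, 109], [216, 162, 127], [199, 187, 185], [186, 223, 233], [180, 230, 245], [177, 227, 245], [175, 225, 245], [174, 223, 244], [174, 213, 238], [181, 203, 229], [182, 199, 226]]
197 [[205, 229, 239], [190, 227, 241], [185, 224, 241], [183, 221, 240], [183, 217, 235], [185, 200, 208], [184, 158, 147], [181, 129, 97], [182, 128, 93], [182, 127, 94], [183, 128, 95], [184, 130, 100], [182, 156, 152], [181, 203, 215], [184, 226, 238], [183, 228, 242], [178, 224, 242], [177, 223, 243], [178, 220, 237], [185, 207, 221], [201, 209, 217], [208, 212, 219]]
```

```bash
python3 -m inch '[[50,[0,-7.6,18.2],[1,0,0]],[50,[40,0,0],[0,0,0]],[50,[40,0,0],[0,0,0]],[50,[40,0,0],[0,0,0]],[50,[0,0,0],[0,0,0]]]' 20
python3 - <<'E'
from h import *
o=get_obs();Rt=R.from_quat(o["tool_rot"]);print(o["position"],Rt.as_matrix().round(3).tolist(),"shift",Rt.inv().apply(np.array([.510,-.260,.112])-o["position"])*1e3,o["ft_force"])
E
```

```text
time: 3.65
position: [0.5098, -0.2679, 0.2029]
tool_rot: [-0.52, -0.474, 0.521, -0.483]
ft_force: [-0.3, -0.2, 0.6]
grip_width: 0.05
[ 0.50977423 -0.26791841  0.20285991] [[0.008, 0.997, -0.083], [-0.01, -0.083, -0.996], [-1.0, 0.009, 0.009]] shift [90.7756543  -1.26278933 -8.74426399] [-0.26443103 -0.20339224  0.60538209]
```

```bash
python3 -m inch '[[50,[0,-1.3,-8.7],[0,0.5,-0.5]],[50,[30,0,0],[0,0,0]],[50,[30,0,0],[0,0,0]],[50,[30,0,0],[0,0,0]],[50,[0,0,0],[0,0,0]]]' 20
python3 - <<'E'
from look import *
o,w,im=look("w2");Rt=R.from_quat(o["tool_rot"]);print(o["position"],Rt.as_matrix().round(3).tolist(),"shift",Rt.inv().apply(np.array([.510,-.260,.112])-o["position"])*1e3,o["ft_force"])
E
```

```text
time: 4.28
position: [0.5157, -0.2641, 0.1212]
tool_rot: [0.522, 0.471, -0.52, 0.485]
ft_force: [-0.1, 0.3, -0.1]
grip_width: 0.05
[ 0.51570793 -0.26413996  0.1212202 ] [[0.015, 0.996, -0.086], [-0.012, -0.086, -0.996], [-1.0, 0.016, 0.01]] shift [ 9.08521286 -6.18859603 -3.72718721] [-0.05381002  0.25524711 -0.08610519]
```

View pics/w2b.png

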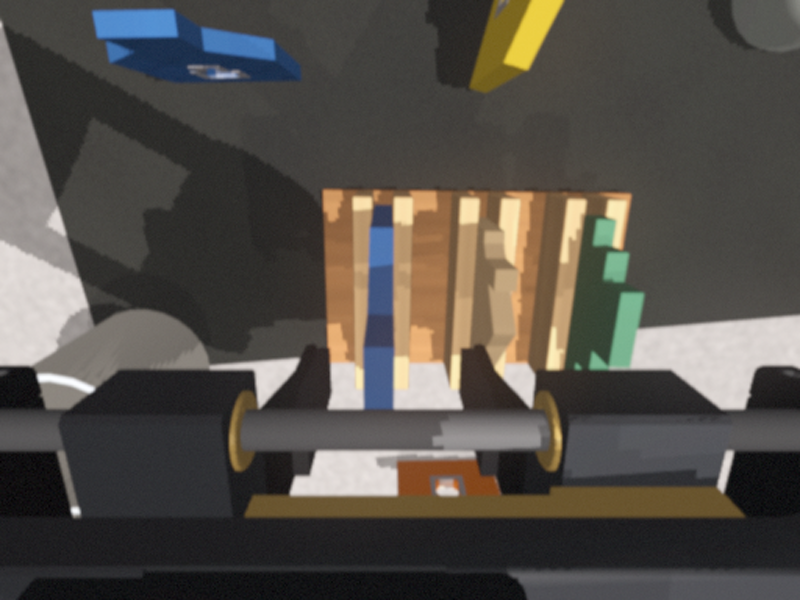

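```bash
python3 -m inch '[[50,[5,-6,-4],[0,0.6,-0.9]],[50,[0,0,0],[0,0,0]]]' 20
cat > st.py <<'E'
from h import *
import sys
a=[float(v) for v in sys.argv[1:]]  # target x y z yaw(deg) of tool y
o=get_obs();Rt=R.from_quat(o["tool_rot"]);y=np.radians(a[3])
Y=np.array([np.cos(y),np.sin(y),0]);X=np.array([0,0,-1.]);T=R.from_matrix(np.c_[X,Y,np.cross(X,Y)])
print("pos",o["position"].round(4) if hasattr(o["position"],"round") else o["position"],"shift",(Rt.inv().apply(np.array(a[:3])-o["position"])*1e3).round(1),"turn",np.degrees((Rt.inv()*T).as_rotvec()).round(2),"F",np.round(o["ft_force"],2),"M",np.round(o["moment"],2),"t",o["time"],"grip",round(o["grip_width"],4))
E
python3 st.py .51 -.26 .112 -4.8;python3 st.py .51 -.26 .112 -4.8
```

```text
time: 4.58
position: [0.5129, -0.2615, 0.1209]
tool_rot: [0.522, 0.475, -0.52, 0.481]
ft_force: [0.0, 0.5, 0.2]
grip_width: 0.0498
pos [ 0.5129 -0.2615  0.1209] shift [ 8.8 -3.1 -1.3] turn [-0.12  0.26 -0.44] F [0.01 0.54 0.24] M [ 0.02 -0.09  0.01] t 4.575 grip 0.0498
pos [ 0.5129 -0.2615  0.1209] shift [ 8.8 -3.1 -1.3] turn [-0.12  0.26 -0.44] F [0.01 0.54 0.24] M [ 0.02 -0.09  0.01] t 4.575 grip 0.0498
```

```bash
python3 -m inch '[[50,[9,-3,-1.3],[0,0.3,-0.4]]]' 20;python3 st.py .51 -.26 .112 -4.8;python3 -m inch '[[50,[0,0,0],[0,0,0]]]' 20;python3 st.py .51 -.26 .112 -4.8
```

```text
time: 4.7
position: [0.5112, -0.2608, 0.1132]
tool_rot: [0.522, 0.477, -0.52, 0.479]
ft_force: [-0.9, 0.0, 0.2]
grip_width: 0.05
pos [ 0.5112 -0.2608  0.1132] shift [ 1.2 -1.2 -0.7] turn [-0.11  0.07 -0.21] F [-0.9   0.04  0.21] M [-0.04 -0.11 -0.01] t 4.7 grip 0.05
time: 4.82
position: [0.5106, -0.2604, 0.1127]
tool_rot: [0.521, 0.477, -0.52, 0.479]
ft_force: [0.9, -0.1, 0.5]
grip_width: 0.05
pos [ 0.5106 -0.2604  0.1127] shift [ 0.7 -0.6 -0.3] turn [-0.12  0.02 -0.13] F [ 0.89 -0.12  0.49] M [ 0.02 -0.06  0.05] t 4.825 grip 0.05
```

```bash
python3 -m inch '[[20,[0,0,0],[0,0,0]],[0,[0,0,0],[0,0,0]],[0,[0,0,0],[0,0,0]],[0,[0,0,0],[0,0,0]],[0,[0,0,0],[0,0,0]]]' 15;python3 st.py .51 -.26 .112 -4.8
```

```text
time: 5.45
position: [0.5104, -0.2605, 0.1126]
tool_rot: [0.521, 0.478, -0.521, 0.479]
ft_force: [-1.0, -0.7, 1.7]
grip_width: 0.0103
pos [ 0.5104 -0.2605  0.1126] shift [ 0.6 -0.5 -0.5] turn [-0.12  0.01 -0.1 ] F [-0.95 -0.73  1.66] M [-0.14  0.26 -0.1 ] t 5.45 grip 0.0103
```

```bash
python3 -m inch '[[0,[0,0,0],[0,0,0]],[0,[-5,0,0],[0,0,0]],[0,[-10,0,0],[0,0,0]],[0,[-15,0,0],[0,0,0]],[0,[-20,0,0],[0,0,0]],[0,[-25,0,0],[0,0,0]],[0,[-30,0,0],[0,0,0]],[0,[-35,0,0],[0,0,0]],[0,[-30,0,0],[0,0,0]],[0,[-20,0,0],[0,0,0]],[0,[0,0,0],[0,0,0]],[0,[0,0,0],[0,0,0]]]' 55;python3 st.py .60 .20 .28 -4
python3 - <<'E'
from look import *
s=imaging.camera("scene");cv2.imwrite("pics/scene3.png",s[:,:,::-1])
t=imaging.camera("top");cv2.imwrite("pics/top3.png",t[:,:,::-1])
cv2.imwrite("pics/c3.png",np.hstack([cv2.resize(s[100:300,130:370,::-1],(480,400)),cv2.resize(t[130:250,120:270,::-1],(320,256)) if 0 else cv2.resize(t[110:250,240:360,::-1],(320,400))]))
E
```

```text
time: 6.95
position: [0.5076, -0.2585, 0.3159]
tool_rot: [0.521, 0.478, -0.521, 0.479]
ft_force: [0.2, 0.0, -1.8]
grip_width: 0.0096
pos [ 0.5076 -0.2585  0.3159] shift [  35.3   53.4 -464.7] turn [-0.83  0.08 -0.09] F [ 0.24  0.   -1.8 ] M [ 0.01 -0.08 -0.03] t 6.95 grip 0.0096
```

View pics/c3.png

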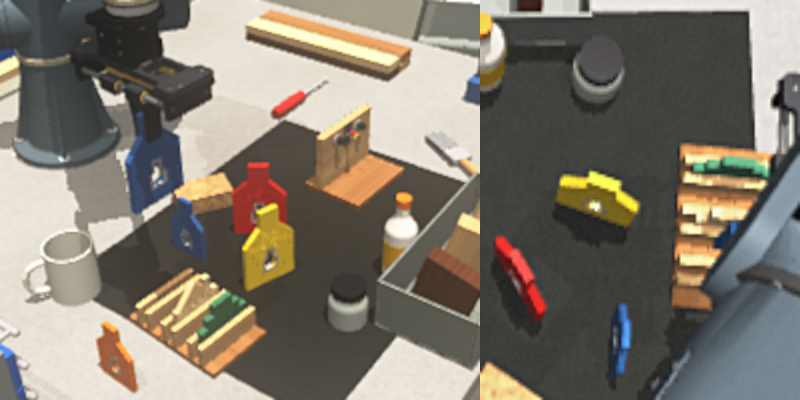

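```bash
python3 -m inch '[[0,[1,7.5,-30],[0,0,0]],[0,[1,7.5,-46],[0,0,0]],[0,[1,7.5,-46],[0,0,0]],[0,[1,7.5,-46],[0,0,0]],[0,[1,7.5,-46],[0,0,0]],[0,[1,7.5,-46],[0,0,0]],[0,[1,7.5,-46],[0,0,0]],[0,[1,7.5,-46],[0,0,0]],[0,[1,7.5,-46],[0,0,0]],[0,[1,7.5,-40],[0,0,0]],[0,[0,0,-20],[0,0,0]],[0,[0,0,0],[0,0,0]]]';python3 st.py .62 .20 .30 -4
python3 - <<'E'
from look import *
o,w,im=look("w3",("stand_screw","stand_bumpers","stand","template_hole"))
print(o["position"],proj(w,[[.5435,.2746,.12],[.5338,.1334,.12],[.54,.2,.1]]))
E
```

```text
time: 8.55
position: [0.6196, 0.2038, 0.2883]
tool_rot: [-0.515, -0.484, 0.528, -0.471]
ft_force: [-0.3, -0.8, -1.9]
grip_width: 0.0092
pos [0.6196 0.2038 0.2883] shift [-11.7   0.4   3.8] turn [-1.05  0.08  1.54] F [-0.31 -0.77 -1.88] M [-0.06 -0.11 -0.03] t 8.55 grip 0.0092
stand_screw [([192.6, 173.4], 0.95), ([304.5, 31.2], 0.69)]
stand_bumpers [([203.6, 173.0], 0.77)]
stand [([202.8, 157.4], 0.8)]
template_hole []
[0.619598   0.20380618 0.2883334 ] [[181.56887199 114.00597002]
 [192.01474702 231.79479995]
 [192.56356795 175.34391382]]
```

View pics/w3b.png

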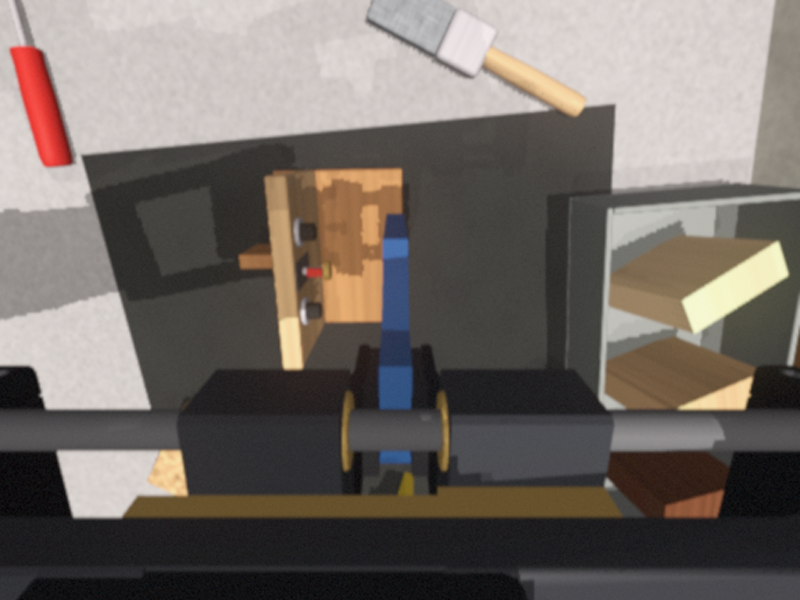

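```bash
python3 - <<'E'
from h import *
im=cv2.imread("pics/w3.png");w=cam("wrist")
f=lambda x,y,z:at(w,(x/1.5625,y/1.5625),z).round(4)
print("edge",f(288,172,.12),f(303,366,.12),"screw head",f(330,271,.1),f(320,271,.1),"foot far corners",f(402,168,.014),f(316,168,.014),"bump ends",f(316,231,.09),f(321,311,.09))
cv2.imwrite("pics/c4.png",cv2.resize(im[100:245,165:300],None,fx=4,fy=4,interpolation=cv2.INTER_CUBIC))
# model check
def model(x0,y0,psi):
    a=np.radians(psi);ex=np.array([np.cos(a),np.sin(a),0]);ey=np.array([-np.sin(a),np.cos(a),0]);o=np.array([x0,y0,0])
    return lambda x,y,z:o+ex*x+ey*y+np.array([0,0,z])
m=model(.54,.203,-4)
P=[m(0,.075,.12),m(0,-.075,.12),m(-.016,.075,.12),m(-.016,-.075,.12),m(.08,.075,.014),m(.023,0,.1),m(.014,.032,.09),m(.014,-.032,.09)]
print((proj(w,P)*1.5625).round(0).tolist())
E
```

```text
edge [0.5483 0.2764 0.12  ] [0.5362 0.1274 0.12  ] screw head [0.5643 0.1981 0.1   ] [0.5564 0.1988 0.1   ] foot far corners [0.6268 0.2685 0.014 ] [0.5478 0.2758 0.014 ] bump ends [0.5556 0.2291 0.09  ] [0.5502 0.1622 0.09  ]
[[283.0, 170.0], [301.0, 365.0], [261.0, 171.0], [281.0, 365.0], [400.0, 164.0], [328.0, 267.0], [316.0, 225.0], [322.0, 302.0]]
```

View pics/c4.png

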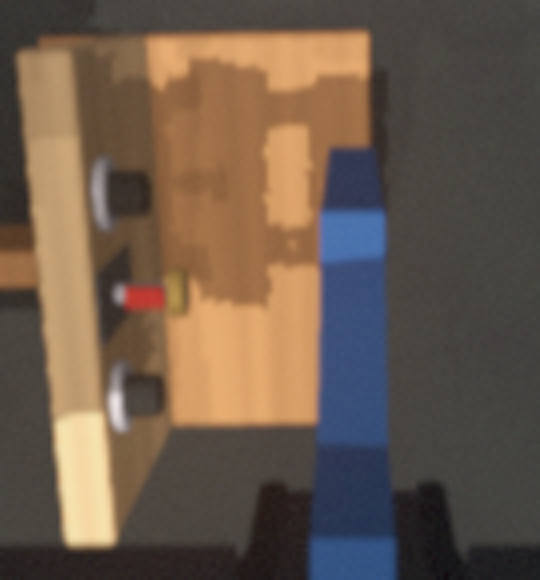

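```bash
python3 - <<'E'
from h import *
from scipy.optimize import least_squares
w=cam("wrist");o=get_obs();Rt=R.from_quat(o["tool_rot"]);p=np.array(o["position"])
print("tool",Rt.as_matrix().round(4).tolist())
# template point (thick t, width y, height h from bottom): tool axes: x down, y jaw, z = -width
def T(t,y,h,off): return p+Rt.apply([off[1]-h, t, -(y+off[0])])
pts=[(17e-3,.140),(17e-3,.110),(45e-3,.082),(45e-3,0)]
rows=np.array([537,445,262,150])/4+100
pr=lambda off:np.array([proj(w,T(0,y,h,off))[0,1] for y,h in pts])
print(pr([0,.1026]).round(1),rows)
print(least_squares(lambda q:(pr(q)-rows),[0,.1026],x_scale=.01).x, "y-only",least_squares(lambda q:(pr([q[0],.1026])-rows),[0],x_scale=.01).x)
s=pr(least_squares(lambda q:(pr(q)-rows),[0,.1026],x_scale=.01).x);print(s)
# columns check: template thickness centre
print(proj(w,T(0,.045,.0,[0,.1026])),proj(w,T(0,.045,.082,[0,.1026])),proj(w,T(0,.017,.14,[0,.1026])),"seen cols",165+354/4,165+352/4,165+353/4)
E
```

```text
tool [[-0.0248, 0.9955, -0.0919], [0.0011, -0.0919, -0.9958], [-0.9997, -0.0248, 0.0012]]
[241.1 216.3 157.8 139.9] [234.25 211.25 165.5  137.5 ]
[-0.00534253  0.12110254] y-only [0.00119083]
[233.95457927 212.89875627 160.18329238 142.88163657]
[[252.20193649 139.92768971]] [[252.02014414 157.77918449]] [[251.85753477 241.05926012]] seen cols 253.5 253.0 253.25
```

```bash
python3 - <<'E'
from h import *
from scipy.optimize import least_squares
w=cam("wrist");o=get_obs();Rt=R.from_quat(o["tool_rot"]);p=np.array(o["position"])
def T(t,y,h,off): return p+Rt.apply([off[1]-h, t, -(y+off[0])])
pts=[(17e-3,.140),(17e-3,.110),(45e-3,.082),(45e-3,0)]
rows=np.array([537,445,210,150])/4+100
pr=lambda off:np.array([proj(w,T(0,y,h,off))[0,1] for y,h in pts])
r=least_squares(lambda q:(pr(q)-rows),[0,.1026],x_scale=.01);print(r.x,r.fun)
print(least_squares(lambda q:(pr([q[0],.1026])-rows),[0],x_scale=.01).x)
a=np.radians(-4.1);ex=np.array([np.cos(a),np.sin(a)]);ey=np.array([-np.sin(a),np.cos(a)])
print("hole line xy at back 35mm off board (tcp 40):",np.array([.5418,.2003])+.040*ex-.0025*ey, "yaw board",-4.1)
# scene: brass head pixels
im=cv2.imread("pics/scene3.png");s=cam("scene");b=np.array([.5418,.2003])
for z in(.093,.1,.107):print(z,proj(s,[np.r_[b+.023*ex,z]]).round(1),end=' ')
print(proj(s,[np.r_[b+.075*ey,.12],np.r_[b-.075*ey,.12],np.r_[b+.014*ex+.032*ey,.09],np.r_[b+.014*ex-.032*ey,.09]]).round(1))
cv2.imwrite("pics/c5.png",cv2.resize(im[145:205,275:340],None,fx=9,fy=9,interpolation=cv2.INTER_CUBIC))
E
python3 st.py .62 .2 .2 -4.1
```

```text
[0.0025718  0.10437684] [ 0.1126236  -0.32082584  0.71147131 -0.71979161]
[0.0031834]
hole line xy at back 35mm off board (tcp 40): [0.58151889 0.1949465 ] yaw board -4.1
0.093 [[309.2 169.5]] 0.1 [[309.3 167.8]] 0.107 [[309.3 166.2]] [[316.  152.8]
 [291.7 169.8]
 [312.2 165.7]
 [301.9 173.1]]
pos [0.6203 0.2014 0.2897] shift [89.6  2.   1.3] turn [-1.18  0.05  1.42] F [ 0.02 -0.29 -2.28] M [-0.04 -0.15  0.03] t 8.8 grip 0.0098
```

View pics/c5.png

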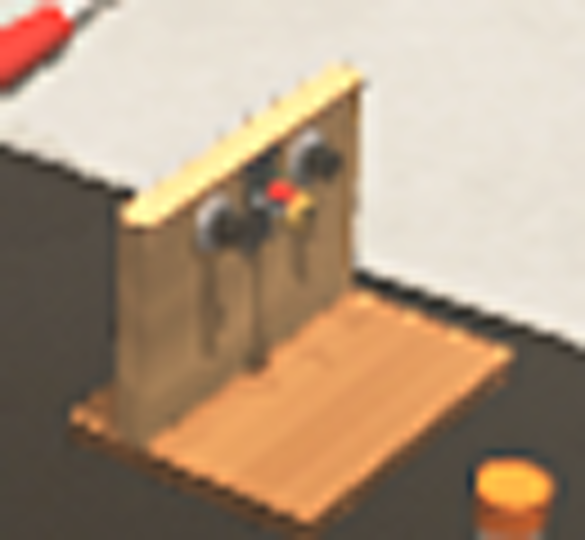

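```bash
cat > ss.py <<'E'
from h import *
import sys
d,l,z=[float(v) for v in sys.argv[1:4]]; psi=np.radians(-4.1)
ex=np.array([np.cos(psi),np.sin(psi),0]);ey=np.array([-np.sin(psi),np.cos(psi),0]);b=np.array([.5418,.2003,0])
o=get_obs();Rt=R.from_quat(o["tool_rot"]);p=np.array(o["position"]);X=np.array([0,0,-1.]);T=R.from_matrix(np.c_[X,ex,np.cross(X,ex)])
F=np.array(o["ft_force"])
print("stand coords TCP mm",np.round([(p-b)@ex*1e3,(p-b)@ey*1e3,p[2]*1e3],1),"shift",(Rt.inv().apply(b+ex*d/1e3+ey*l/1e3+[0,0,z/1e3]-p)*1e3).round(1),"turn",np.degrees((Rt.inv()*T).as_rotvec()).round(2),"F",np.round([F@ex,F@ey,F[2]],1),"t",o["time"],"grip",round(o["grip_width"],4))
E
python3 -m inch '[[0,[0,0,0],[-1.2,0.05,1.4]],[0,[0,0,0],[0,0,0]]]';python3 ss.py 60 -2.8 165
```

```text
time: 9.05
position: [0.6204, 0.1993, 0.2903]
tool_rot: [0.518, 0.481, -0.517, 0.482]
ft_force: [0.4, 0.4, -0.7]
grip_width: 0.0097
stand coords TCP mm [ 78.5   4.7 290.3] shift [125.2 -18.7   7.4] turn [-0.04  0.02 -0.1 ] F [ 0.4  0.4 -0.7] t 9.05 grip 0.0097
```

```bash
python3 -m inch '[[0,[25,0,7],[0,0,0]],[0,[35,0,0],[0,0,0]],[0,[35,0,0],[0,0,0]],[0,[20,0,0],[0,0,0]],[0,[5,0,0],[0,0,0]],[0,[0,0,0],[0,0,0]]]';python3 ss.py 60 -2.8 165
```

```text
time: 9.8
position: [0.6227, 0.1904, 0.1708]
tool_rot: [0.521, 0.479, -0.516, 0.483]
ft_force: [0.7, -0.1, -2.5]
grip_width: 0.0095
stand coords TCP mm [ 81.4  -4.1 170.8] shift [  5.5 -21.4  -1.2] turn [-0.15 -0.04 -0.55] F [ 0.7 -0.1 -2.5] t 9.8 grip 0.0095
```

```bash
python3 -m inch '[[0,[5.5,-15,-1.2],[-0.1,0,-0.5]],[0,[0,-13,0],[0,0,0]],[0,[0,0,0],[0,0,0]]]';python3 ss.py 45 -2.8 165
python3 - <<'E'
from look import *
o,w,im=look("w4",("stand_screw","stand_bumpers"));print(o["position"])
cv2.imwrite("pics/c6.png",cv2.resize(im[60:245,120:310,::-1],None,fx=3.2,fy=3.2,interpolation=cv2.INTER_CUBIC))
E
```

```text
time: 10.18
position: [0.5936, 0.1942, 0.1673]
tool_rot: [0.519, 0.481, -0.516, 0.482]
ft_force: [0.4, 0.8, -1.6]
grip_width: 0.009
stand coords TCP mm [ 52.1  -2.4 167.3] shift [ 2.3 -7.1  0.4] turn [-0.03 -0.09 -0.22] F [ 0.3  0.8 -1.6] t 10.175 grip 0.009
stand_screw [([185.7, 195.7], 0.67)]
stand_bumpers [([202.8, 194.4], 0.74)]
[0.59361554 0.19417755 0.16730979]
```

View pics/c6.png

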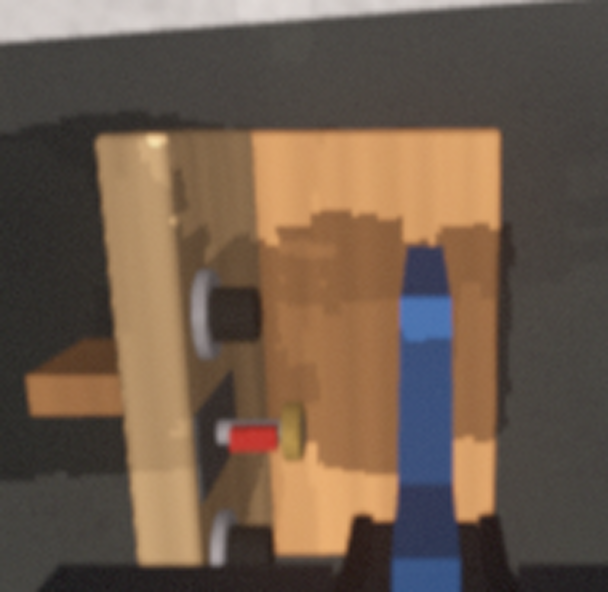

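```bash
cat > fit.py <<'E'
from h import *
from scipy.optimize import least_squares
w=cam("wrist");o=get_obs();Rt=R.from_quat(o["tool_rot"]);p=np.array(o["position"])
def T(t,y,h,off): return p+Rt.apply([off[1]-h, t, -(y+off[0])])
pts=[(17e-3,.140),(17e-3,.110),(45e-3,.082),(45e-3,0)]
rows=np.array([558,485,297,245])/3.2+60
pr=lambda off:np.array([proj(w,T(0,y,h,off))[0,1] for y,h in pts])
r=least_squares(lambda q:(pr(q)-rows),[0,.1026],x_scale=.01);print(r.x,r.fun)
c=lambda x,y:(x/3.2+120,y/3.2+60)
psi=np.radians(-4.1);ex=np.array([np.cos(psi),np.sin(psi),0]);ey=np.array([-np.sin(psi),np.cos(psi),0]);b=np.array([.5418,.2003,0])
S=lambda q:np.round([(q-b)@ex*1e3,(q-b)@ey*1e3,q[2]*1e3],1)
print("head axis z=.1",S(at(w,c(305,431),.1)),".093",S(at(w,c(305,431),.093)),".107",S(at(w,c(305,431),.107)))
print("board +y top corner",S(at(w,c(165,138),.12)),"edge",S(at(w,c(193,560),.12)),"tmpl mid",S(T(0,0,.038,[r.x[0],r.x[1]])))
print("tmpl back edge seen at +y bottom corner", S(at(w,c(405,245),T(0,.045,0,r.x)[2])),S(T(-.005,.045,0,r.x)))
E
python3 fit.py
```

```text
[0.0028687  0.10344089] [ 0.30467464 -0.52018718  0.17646772 -0.0108142 ]
head axis z=.1 [ 24.2   2.9 100. ] .093 [23.3  0.6 93. ] .107 [ 25.1   5.2 107. ]
board +y top corner [ -0.5  75.2 120. ] edge [ -1.8 -23.5 120. ] tmpl mid [ 54.4   0.5 101.9]
tmpl back edge seen at +y bottom corner [49.6 45.6 64. ] [49.7 45.6 64. ]
```

```bash
python3 ss.py 33 -2.9 162.4; python3 -m inch '[[0,[0,0,0],[0,0,0]],[0,[0,0,0],[0,0,0]]]'; python3 ss.py 33 -2.9 162.4
```

```text
stand coords TCP mm [ 54.   -2.5 167.4] shift [  4.8 -21.1   0.5] turn [-0.06 -0.11 -0.34] F [ 0.4 -0.8 -2.5] t 10.325 grip 0.0095
time: 10.58
position: [0.5964, 0.1939, 0.1677]
tool_rot: [0.52, 0.48, -0.516, 0.483]
ft_force: [-0.3, 0.2, -1.7]
grip_width: 0.0094
stand coords TCP mm [ 54.9  -2.4 167.7] shift [  5.1 -22.    0.5] turn [-0.07 -0.12 -0.42] F [-0.3  0.2 -1.7] t 10.575 grip 0.0094
```

```bash
python3 -m inch '[[0,[5,-12,0.5],[0,-0.1,-0.4]],[0,[0,-9,0],[0,0,0]]]'; python3 ss.py 31 -2.9 162.4;  python3 -m inch '[[0,[0.5,-1,0],[0,0,0]]]'; python3 ss.py 31 -2.9 162.4
```

```text
time: 10.82
position: [0.5747, 0.1948, 0.1619]
tool_rot: [-0.518, -0.481, 0.518, -0.481]
ft_force: [-0.4, -0.5, -0.9]
grip_width: 0.0101
stand coords TCP mm [ 33.2  -3.2 161.9] shift [-0.5 -2.2 -0.3] turn [-0.1  -0.01  0.02] F [-0.3 -0.5 -0.9] t 10.825 grip 0.0101
time: 10.95
position: [0.5725, 0.195, 0.1612]
tool_rot: [-0.518, -0.482, 0.518, -0.481]
ft_force: [-0.5, -0.2, -1.1]
grip_width: 0.0097
stand coords TCP mm [ 31.   -3.1 161.2] shift [-1.2 -0.  -0.2] turn [-0.08  0.    0.09] F [-0.5 -0.2 -1.1] t 10.95 grip 0.0097
```

Now creep on: contact would be at d≈28 (off hole) or d≈19 (bumpers, through).

```bash
for i in 1 2 3; do python3 -m inch '[[0,[-0.3,-2,0],[0,0,0]]]' >/dev/null; python3 ss.py 31 -2.9 162.4; done
```

```text
stand coords TCP mm [ 28.9  -3.1 161.6] shift [-0.8  2.1 -0.2] turn [-0.08 -0.    0.08] F [-0.1  0.1 -2.4] t 11.075 grip 0.0096
stand coords TCP mm [ 26.9  -3.  162. ] shift [-0.4  4.1 -0.1] turn [-0.08 -0.01  0.05] F [-1.1  0.1 -1.9] t 11.2 grip 0.0096
stand coords TCP mm [ 25.   -3.  162.4] shift [ 0.   6.  -0.1] turn [-0.08 -0.01  0.04] F [ 0.8  0.6 -1.9] t 11.325 grip 0.0095
```

```bash
for i in 1 2 3; do python3 -m inch '[[0,[-0.1,-2,0],[0,0,0]]]' >/dev/null; python3 ss.py 31 -2.9 162.4; done
```

```text
stand coords TCP mm [ 23.1  -3.  162.6] shift [ 0.2  7.9 -0.1] turn [-0.08 -0.01  0.  ] F [ 0.2  0.  -2.2] t 11.45 grip 0.0093
stand coords TCP mm [ 21.6  -3.  162.7] shift [ 0.3  9.4 -0.1] turn [-0.09 -0.02 -0.07] F [ 2.4 -0.1 -4. ] t 11.575 grip 0.0097
stand coords TCP mm [ 20.1  -3.  162.7] shift [ 0.4 10.9 -0.1] turn [-0.08 -0.03 -0.16] F [ 0.7 -0.6 -5.1] t 11.7 grip 0.0096
```

```bash
for i in 1 2 3; do python3 -m inch '[[0,[0.4,-2,0],[0,0,0.1]]]' >/dev/null; python3 ss.py 31 -2.9 162.4; done
```

```text
stand coords TCP mm [ 17.8  -3.  162.3] shift [-0.  13.2 -0.1] turn [-0.09 -0.03 -0.22] F [-0.6  0.4 -1.5] t 11.825 grip 0.0091
stand coords TCP mm [ 15.8  -3.  162.1] shift [-0.2 15.2 -0.1] turn [-0.08 -0.03 -0.35] F [ 2.2 -0.3 -1.1] t 11.95 grip 0.0097
stand coords TCP mm [ 14.5  -3.  162.1] shift [-0.2 16.5 -0.1] turn [-0.06 -0.03 -0.58] F [ 1.4  0.2 -0.7] t 12.075 grip 0.0096
```

```bash
for i in 1 2 3; do python3 -m inch '[[0,[0.1,-2,0],[0,0,0]]]' >/dev/null; python3 ss.py 11 -2.9 162.4; done
```

```text
stand coords TCP mm [ 13.1  -3.1 162.2] shift [-0.2 -2.1 -0.2] turn [-0.05 -0.03 -0.69] F [ 2.  -1.2 -3.4] t 12.2 grip 0.0094
stand coords TCP mm [ 11.8  -3.  162.2] shift [-0.2 -0.8 -0.1] turn [-0.03 -0.03 -0.8 ] F [ 2.9 -0.1 -3.8] t 12.325 grip 0.0096
stand coords TCP mm [ 10.6  -3.  162.2] shift [-0.2  0.4 -0.1] turn [-0.03 -0.04 -0.91] F [ 3.3 -0.4 -3.8] t 12.45 grip 0.0096
```

```bash
for i in 1 2 3; do python3 -m inch '[[0,[0,-2,0],[0,0,-0.6]]]' >/dev/null; python3 ss.py 11 -2.9 162.4; done
```

```text
stand coords TCP mm [  9.3  -3.  162.4] shift [-0.   1.7 -0.1] turn [-0.01 -0.05 -0.41] F [ 3.9 -0.8 -3.4] t 12.575 grip 0.0096
stand coords TCP mm [  8.5  -3.  162.7] shift [ 0.3  2.5 -0.1] turn [ 0.   -0.06  0.06] F [ 4.8 -0.9 -4.2] t 12.7 grip 0.0098
stand coords TCP mm [  7.8  -2.9 162.9] shift [ 0.5  3.2 -0. ] turn [ 0.01 -0.07  0.52] F [ 5.2 -0.8 -4.5] t 12.825 grip 0.0098
```

```bash
for i in 1 2 3; do python3 -m inch '[[0,[3,-1,0],[0,0,0.1]]]' >/dev/null; python3 ss.py 8 -2.9 140; done
```

```text
stand coords TCP mm [  8.8  -2.7 160.9] shift [20.9 -0.8  0.3] turn [ 0.   -0.12  0.18] F [4.9 0.2 0.1] t 12.95 grip 0.0092
stand coords TCP mm [  9.2  -2.5 158.7] shift [18.7 -1.2  0.5] turn [-0.01 -0.15 -0.09] F [4.7 0.1 0.1] t 13.075 grip 0.0098
stand coords TCP mm [  8.9  -2.3 156.2] shift [16.2 -1.   0.7] turn [-0.01 -0.18 -0.29] F [ 4.8  0.  -0.2] t 13.2 grip 0.0095
```

```bash
for i in 1 2 3; do python3 -m inch '[[0,[3,-1.5,0.4],[0,-0.1,-0.2]]]' >/dev/null; python3 ss.py 8 -2.9 140; done
```

```text
stand coords TCP mm [  7.9  -2.4 153.5] shift [13.5  0.   0.5] turn [-0.02 -0.12 -0.18] F [5.  0.1 0.7] t 13.325 grip 0.0096
stand coords TCP mm [  7.2  -2.5 150.8] shift [10.8  0.8  0.4] turn [-0.02 -0.05 -0.09] F [4.9 0.6 1.7] t 13.45 grip 0.0098
stand coords TCP mm [  6.7  -2.6 148.1] shift [8.1 1.3 0.3] turn [-0.02  0.01 -0.02] F [4.7 0.6 1.3] t 13.575 grip 0.0095
```

```bash
for i in 1 2 3 4; do python3 -m inch '[[0,[2.5,-1.2,0.2],[0,0,0]]]' >/dev/null; python3 ss.py 8 -2.9 140; done
```

```text
stand coords TCP mm [  6.7  -2.6 145.9] shift [5.9 1.3 0.3] turn [-0.01 -0.02 -0.17] F [ 5.9 -0.6  1. ] t 13.7 grip 0.009
stand coords TCP mm [  6.7  -2.5 143.8] shift [3.9 1.3 0.4] turn [-0.01 -0.05 -0.33] F [4.8 0.5 0.9] t 13.825 grip 0.0098
stand coords TCP mm [  6.6  -2.5 141.8] shift [1.8 1.3 0.4] turn [-0.01 -0.08 -0.48] F [ 5.5 -0.4  1.3] t 13.95 grip 0.0094
stand coords TCP mm [  6.6  -2.5 139.7] shift [-0.2  1.4  0.4] turn [-0.01 -0.1  -0.63] F [ 5.6 -0.9  2.6] t 14.075 grip 0.0095
```

```bash
for i in 1 2 3 4; do python3 -m inch '[[0,[2,-1.2,0.3],[0,0,-0.3]]]' >/dev/null; python3 ss.py 8 -2.9 140; done
```

```text
stand coords TCP mm [  6.5  -2.6 138.3] shift [-1.7  1.5  0.3] turn [-0.01 -0.14 -0.48] F [4.7 0.4 1.2] t 14.2 grip 0.0094
stand coords TCP mm [  6.7  -2.6 137.6] shift [-2.4  1.3  0.3] turn [-0.01 -0.18 -0.36] F [ 3.4 -0.2 11.5] t 14.325 grip 0.0096
stand coords TCP mm [  6.9  -2.6 137.6] shift [-2.4  1.1  0.3] turn [-0.   -0.21 -0.24] F [ 3.3 -1.3 12.2] t 14.45 grip 0.0097
stand coords TCP mm [  6.9  -2.6 137.6] shift [-2.4  1.1  0.3] turn [ 0.01 -0.25 -0.11] F [ 3.5 -0.3  9.6] t 14.575 grip 0.0094
```

```bash
python3 -m inch '[[0,[1,0,0],[0,0,0]],[0,[1,0.5,0],[0,0,0]]]'>/dev/null; python3 ss.py 8 -2.9 137;python3 -m inch '[[0,[0.5,0,0],[0,0,0]],[14,[0.3,0,0],[0,0,0]],[22,[0,0,0],[0,0,0]],[30,[0,0,0],[0,0,0]],[30,[0,0,0],[0,0,0]]]' 10; python3 ss.py 8 -2.9 137
```

```text
stand coords TCP mm [  7.   -2.6 137.6] shift [0.6 1.  0.3] turn [ 0.02 -0.24 -0.09] F [1.2 0.1 7.8] t 14.825 grip 0.0097
time: 15.45
position: [0.5426, 0.1975, 0.1348]
tool_rot: [-0.516, -0.485, 0.52, -0.478]
ft_force: [1.1, -0.0, -0.2]
grip_width: 0.0286
stand coords TCP mm [  1.   -2.8 134.8] shift [-2.2  7.   0.1] turn [-0.05 -0.18  0.7 ] F [ 1.1  0.  -0.2] t 15.45 grip 0.0286
```

```bash
python3 - <<'E'
from look import *
o,w,im=look("w5")
s=imaging.camera("scene");cv2.imwrite("pics/scene5.png",s[:,:,::-1])
cv2.imwrite("pics/c7.png",np.hstack([cv2.resize(im[60:245,120:310,::-1],(400,400),interpolation=cv2.INTER_CUBIC),cv2.resize(s[130:210,265:345,::-1],(400,400),interpolation=cv2.INTER_CUBIC)]))
E
```

```text
(no output)
```

View pics/c7.png

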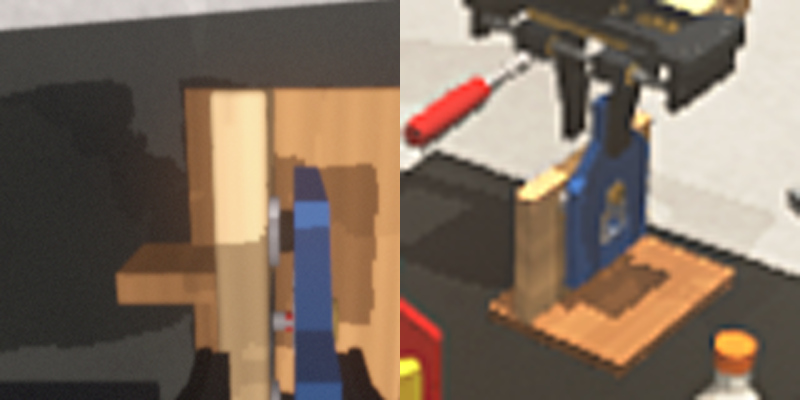

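```bash
python3 -m inch '[[45,[0,5,0],[0,0,0]],[45,[0,4,0],[0,0,0]],[45,[0,0,0],[0,0,0]]]' 10; python3 ss.py 8 -2.9 137;python3 - <<'E'
from look import *
o,w,im=look("w6")
s=imaging.camera("scene");cv2.imwrite("pics/scene6.png",s[:,:,::-1])
t=cam("scene");print([(np.round(d["pixel"],1).tolist(),round(d["confidence"],2)) for d in imaging.tip_of("scene","template_hole")])
psi=np.radians(-4.1);b=np.array([.5418,.2003]);e=np.array([np.cos(psi),np.sin(psi)])
for z in (.070,.0722,.078):print(z,proj(t,[np.r_[b+.018*e,z]]))
E
```

```text
time: 15.92
position: [0.5512, 0.1967, 0.1341]
tool_rot: [-0.515, -0.486, 0.521, -0.477]
ft_force: [0.7, -0.4, 0.1]
grip_width: 0.0435
stand coords TCP mm [  9.6  -2.9 134.1] shift [-2.9 -1.7 -0. ] turn [-0.05 -0.15  0.85] F [ 0.8 -0.3  0.1] t 15.925 grip 0.0435
[([256.7, 208.6], 0.98), ([192.2, 285.1], 0.91), ([306.3, 170.3], 0.79), ([265.5, 231.0], 0.62), ([224.5, 216.2], 0.54)]
0.07 [[307.84381196 174.40827875]]
0.0722 [[307.86496188 173.89894358]]
0.078 [[307.92089122 172.55204607]]
```

Clear of the template; lift straight up, back off, and check from the cameras.

```bash
python3 -m inch '[[45,[-10,0,0],[0,0,0]],[45,[-20,0,0],[0,0,0]],[45,[-30,0,0],[0,0,0]],[45,[-30,0,0],[0,0,0]],[45,[0,20,0],[0,0,0]],[45,[0,30,0],[0,0,0]],[45,[0,30,0],[0,0,0]],[45,[0,0,0],[0,0,0]]]'; python3 - <<'E'
from look import *
o,w,im=look("w7")
s=imaging.camera("scene")
cv2.imwrite("pics/c8.png",np.hstack([cv2.resize(im[:,100:400,::-1],(400,512),interpolation=cv2.INTER_CUBIC),cv2.resize(s[135:195,275:322,::-1],(400,512),interpolation=cv2.INTER_CUBIC)]))
print(proj(w,[[.556,.199,.170]]))
E
```

```text
time: 17.08
position: [0.6332, 0.191, 0.2322]
tool_rot: [-0.516, -0.486, 0.519, -0.478]
ft_force: [-0.9, 0.3, -0.5]
grip_width: 0.0453
[[157.06270791 199.76871961]]
```

```bash
python3 - <<'E'
from h import *
def m(im):
    c=im[125:205,270:335];h=cv2.cvtColor(c,cv2.COLOR_BGR2HSV);k=(h[...,0]>100)&(h[...,0]<128)&(h[...,1]>120)
    r,q=np.nonzero(k);return k.sum(),r.min()+125,r.max()+125,q.min()+270,q.max()+270,(h[20:60,:,:],)and (r[r>25].mean()+125).round(2),(q[r>25].mean()+270).round(2)
n=imaging.camera("scene")[:,:,::-1].copy();cv2.imwrite("pics/scene8.png",n)
for f in("scene5","scene6","scene8"):print(f,m(cv2.imread(f"pics/{f}.png")))
psi=np.radians(-4.1);e=np.array([np.cos(psi),np.sin(psi)]);y=np.array([-np.sin(psi),np.cos(psi)]);b=np.array([.5418,.2003])
P=lambda d,l,z:np.r_[b+d*e+l*y,z]
for bot in(.030,.0342,.040):print(bot,proj(cam("scene"),[P(.013,0,bot+.14),P(.018,.045,bot),P(.018,-.045,bot)]).round(1).tolist())
# red tab + brass in now image
c=n[150:185,290:325];h=cv2.cvtColor(c,cv2.COLOR_BGR2HSV)
for nm,k in(("red",((h[...,0]<8)|(h[...,0]>172))&(h[...,1]>130)),("brass",(h[...,0]>15)&(h[...,0]<32)&(h[...,1]>110)&(h[...,2]>110))):
    r,q=np.nonzero(k);print(nm,[(int(a+290),int(d+150)) for a,d in zip(q,r)][:30])
# bystanders: compare with first picture
d=cv2.absdiff(cv2.imread("pics/scene0.png"),n).max(2)>60;d=cv2.morphologyEx(d.astype(np.uint8),cv2.MORPH_OPEN,np.ones((3,3)));print([s.tolist() for s in cv2.connectedComponentsWithStats(d)[2][1:] if s[4]>25])
o=get_obs();print(o["ft_force"],o["time"])
E
```

```text
scene5 (np.int64(22), np.int64(150), np.int64(179), np.int64(299), np.int64(313), np.float64(166.43), np.float64(302.86))
scene6 (np.int64(21), np.int64(149), np.int64(185), np.int64(299), np.int64(306), np.float64(165.47), np.float64(300.84))
scene8 (np.int64(8), np.int64(148), np.int64(166), np.int64(300), np.int64(310), np.float64(163.0), np.float64(301.33))
0.03 [[307.7, 149.9], [314.4, 178.3], [300.3, 189.0]]
0.0342 [[307.7, 148.9], [314.4, 177.3], [300.3, 188.0]]
0.04 [[307.8, 147.4], [314.5, 176.0], [300.4, 186.7]]
red []
brass [(312, 153), (313, 153), (313, 155), (299, 161), (300, 161), (299, 162), (299, 163), (295, 164), (296, 164), (297, 164), (298, 164), (297, 165), (298, 165), (293, 166), (294, 166), (295, 166), (297, 166), (295, 167), (308, 167), (309, 167), (307, 168), (308, 168), (292, 169), (307, 169), (308, 169), (295, 170), (295, 171), (295, 172), (291, 173), (292, 173)]
[[31, 0, 32, 19, 396], [64, 0, 5, 8, 31], [75, 1, 16, 25, 275], [110, 0, 121, 78, 4243], [269, 0, 85, 86, 3338], [0, 41, 71, 94, 3803], [157, 79, 27, 27, 354], [299, 88, 59, 57, 1429], [170, 92, 52, 43, 1425], [123, 118, 16, 14, 131], [0, 134, 73, 103, 3813], [37, 135, 224, 130, 5161], [296, 147, 19, 19, 164], [129, 156, 10, 11, 77], [298, 166, 28, 30, 369], [130, 168, 9, 7, 40], [207, 215, 8, 6, 28], [202, 229, 7, 11, 37], [203, 234, 23, 19, 126]]
[-0.18779266 -0.74818878 -0.00209362] 17.225
```

```bash
python3 - <<'E'
import cv2,numpy as np
for f in("scene5","scene6","scene8"):
    im=cv2.imread(f"pics/{f}.png").astype(int)[125:205,285:335];k=(im[...,0]-im[...,2])>25
    r,q=np.nonzero(k);l=r>40
    print(f,k.sum(),"rows",r.min()+125,r.max()+125,"cols",q.min()+285,q.max()+285,"lower-part centroid",r[l].mean().round(2)+125,q[l].mean().round(2)+285)
im=cv2.imread("pics/scene8.png")[146:192,290:322].astype(int);g=(im[...,0]-im[...,2])
for r in range(0,46,1):print(146+r,"".join("#" if v>25 else ("+" if v<-60 else ".") for v in g[r]))
E
```

```text
scene5 171 rows 149 186 cols 298 314 lower-part centroid 175.71 303.91
scene6 177 rows 148 186 cols 298 313 lower-part centroid 175.76 303.01
scene8 119 rows 147 186 cols 298 314 lower-part centroid 176.71 302.32
146 ................................
147 ..................##............
148 .................####...........
149 ...............####.............
150 ..............####..............
151 ..............##....#...........
152 ..............#.................
153 ..............#......++++.......
154 ..............#......+++........
155 ..............#.....#...........
156 ..............#......#..........
157 ..............#.......#.........
158 .............###.......#........
159 ...........+.###........#.......
160 ..........++###.........#.......
161 .........++.###.................
162 ........+++###..................
163 ......++++.###..................
164 .....++++.###...................
165 ..+++++++.###...................
166 .+++++++.###....#...............
167 +++++++..###......+.............
168 ++++++...##....#.++.............
169 ++++.+...#.....#.++.............
170 .+++++...#.....#................
171 .+++++...#.....#.......#........
172 .+++++...#.............#........
173 ..++++...#.............#........
174 ..++++...#.......##....#........
175 ..++++...#......................
176 ..++++...#............#.........
177 ..++++...##..........#...++.....
178 .+++++...###........#..+++++....
179 .+++++...###......##...++++++++.
180 .+++++...###.....#...+++++++++++
181 .++++++..###....#..++++.++++++++
182 .++++++..###...#..++++++++++++++
183 .++++++..###.#...+++++++++++++++
184 .++++++..####..+++++++++++++++++
185 +++++++.####..+++++++++++++++++.
186 +++++++..##..+++++++++++++++++++
187 +++++++.....++++++++++++++++++++
188 ++++++....++++++++++++++++++++++
189 ++++++..++++++++++++++++++++++++
190 ++++++++++++++++++++++++++++++++
191 ++++++++++++++++++++++++++++++++
```

```bash
python3 - <<'E'
from h import *
w=cam("wrist");im=imaging.camera("wrist")[:,:,::-1].astype(int)
psi=np.radians(-4.1);e=np.array([np.cos(psi),np.sin(psi)]);y=np.array([-np.sin(psi),np.cos(psi)]);b=np.array([.5418,.2003])
P=lambda d,l,z:np.r_[b+d*e+l*y,z]
for bot in(.030,.0342,.0382):print(bot,proj(w,[P(.018,.017,bot+.14),P(.018,-.017,bot+.14),P(.018,.017,bot+.11),P(.018,.045,bot+.082),P(.018,.045,bot),P(.008,.017,bot+.14),P(.023,0,.094)]).round(1).tolist())
for r in range(110,250,3):
    s=im[r,120:230];print(r,"".join("#" if v>25 else("+" if v<-60 else".") for v in s[:,0]-s[:,2]))
E
```

```text
0.03 [[163.8, 179.5], [167.4, 219.3], [174.1, 170.6], [179.7, 135.1], [196.7, 127.2], [151.2, 179.4], [191.8, 176.2]]
0.0342 [[162.2, 180.9], [165.9, 221.3], [172.8, 171.7], [178.6, 135.6], [196.0, 127.5], [149.4, 180.8], [191.8, 176.2]]
0.0382 [[160.6, 182.3], [164.4, 223.3], [171.5, 172.8], [177.5, 136.1], [195.3, 127.8], [147.5, 182.2], [191.8, 176.2]]
110 ..................++++++++++++++++............................++++++++++++++++++++++++++++++++++++++++++++++++
113 ..................++++++++++++++++.............................+++++++++++++++++++++++++++++++++++++++++++++++
116 ..................++++++++++++++++.............................+++++++++++++++++++++++++++++++++++++++++++++++
119 ...................++++++++++++++++............................+++++++++++++++++++++++++++++++++++++++++++++++
122 ...................++++++++++++++++............................+++++++++++++++++++++++++++++++++++++++++++++++
125 ...................++++++++++++++++.............................++++++++++++++++++++++++++++++++++++++++++++++
128 ....................+++++++++++++++.............
[... 3962 characters left out ...]
..........
233 ...............................++++++++++++++++...............................................................
236 ................................++++++++++++++................................................................
239 ..............................................................................................................
242 ..............................................................................................................
245 ..............................................................................................................
248 ..............................................................................................................
```

```bash
python3 - <<'E'
from h import *
print(robot.hand_in())
E
```

```text
the job is handed in; nothing more can be done
None
```

The blue bottle-shaped template is hanging upright on the stand's screw by its keyhole, released, and the job is handed in at about 17 s of the 64 s allowed.

**What I did:** I chose the large blue template in the rack, not the smaller blue one on the mat or the red, yellow and orange ones. I gripped it by the neck and lifted it out. The first push, with the hole at about 97 mm, let the screw head through. I pressed it back with about 5 N against the bumpers and pulled it down about 25 mm. It stopped dead at 10–12 N, which puts the screw at about 94 mm, inside its range. The highest force I read on the stand was about 12 N. Then I opened the fingers, lifted clear and backed off.

**Last checks:**
- **Template height:** the final wrist picture puts its bottom edge between 30 and 34 mm. The pull-down stop put it at 34 mm, so it did not rise after release.
- **Clear of the template:** the wrist force is about zero.
- **Screw head:** brass-coloured pixels sit in the slot where the head should be.

**Not confirmed or disagreeing:**
- I could not see or read the seat switch, so "home" rests on the hard stop and the measured height.
- I had used up the 12 pictures, so the last checks were made on pixel values. The scene camera is coarse (one pixel is about 4 mm).
- The scene network placed the hole 3–4 pixels higher than expected, about 15 mm. I discounted it as network error, since the close wrist view contradicts it.
- I compared the other objects with their starting state only roughly. A first-to-last scene comparison showed changes at the arm, the stand and the template's old slot, plus some spots I did not trace. I did not confirm each object separately.

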